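Find the full ink tin by its weight

ROBOT

A 7-joint arm with a two-finger parallel gripper is mounted at the origin on a cart in front of the work surface, level with it; the furniture and walls round the work are solid. World frame = base frame: x ahead of the robot, y to its left, z up, the work surface at z = 0. Lengths are in mm, angles in rad, forces in N, time in s.
With the tool pointing down it reaches from about 425 to 875 mm from the base axis. Payload 4.7 kg.
Tool frame: the origin (TCP) lies on the centre line of the jaws, within the pads' length; the fingertips stand 8 mm ahead of it and the grasp point (between the pads) lies 11 mm behind it (ctrl.finger_overhang is the distance from the TCP to the fingertips, in mm); z points along the fingers, y is the direction in which the jaws open and shut (so a half turn about z gives the same grasp; the last joint's range is limited). The gripper opens to 87 mm and grips with 3 to 60 N. Pads are 19 mm wide; open, the fingers measure 117 mm over their backs; the gripper's body (75 mm by 190 mm) begins 51 mm behind the grasp point.
Start: joints at [-1.149, 0.321, -0.07, 1.45, 0.023, 1.371, -0.057], TCP at [257.812, 596.706, 230.587] pointing down, gripper open.
Joint ranges: [-2.86, 2.86], [-0.3, 2.09], [-1.38, 1.24], [0.06, 2.45], [-1.56, 4.7], [0.09, 2.05], [-2.69, 2.69]. Speed limits (rad/s): [2.57, 2.57, 3.14, 3.14, 3.14, 3.14, 3.14].

INTERFACE

Orientations are given as a unit quaternion [x, y, z, w].
In Python, from workcell import get_state, vision, order, models, ctrl gives the robot as it stands.
- The arm moves only by the tool jog_arm, never from a script. Its argument "deltas" is one flat list of numbers, 5 for each row, row after row: the shift along the world's x, y, z in mm, then the turn about the world's z in degrees, then the finger opening in mm, from 0 to 87. A call has 1 to 12 rows; each row is the pose to reach, as a shift and turn from the pose measured when the call began; what a row does not reach only later rows make up. A row lasts 1/12 s, in which the tool goes at most 41.7 mm and 7.16 degrees, less where a joint would pass 70% of its speed; a pose out of reach is approached as far as the arm can. A call with a gripper value outside its range is refused whole. The fingers move at their own pace and stop on an object; "squeeze" is the grip in N (left out, the last holds). Time passes only in rows, so rows that repeat a pose let the fingers close. It gives the time, the measured TCP pose, the force and the opening at its end, in the units of the state.
- get_state(): the state, without advancing time (a new reading comes with each control period).
- vision.grab_frame(name): name is "scene" or "top"; returns a dict with "frame" (480x640x3 uint8, red, green, blue), "depth" (480x640 float32, mm along the optical axis (not along the pixel's ray), 0 where there is no reading), "vertical_fov" (degrees; the focal length in pixels is half the picture's height over the tangent of half this angle, whatever the lens; pixels are square), "cx", "cy" (the principal point, pixels), "D" ([k1, k2, p1, p2, k3] as OpenCV has them; the pictures are not rectified), "position" and "attitude" of the camera in the world. Camera axes: x right, y up, looking along -z (the intrinsics and any distortion apply to the point x, -y, -z); pixel columns grow to the right and rows downward; lengths in mm; the calibration is good to about 2 mm. A picture is of the moment at which its call begins.
- order.close_job(): hands the job in, once; it reports no verdict.
Trained networks look in the newest picture that a camera, given by its name, has taken for a name from the list of things; names that differ only in an ending like _2 or _b are one class to them, and where a whole thing is asked for, a point or a joint stands for the part that bears it (a point fixed in the world has none). Each returns a list of dicts, best first, with "conf" (0 to 1); they miss things now and then, are a little off and sometimes report something else, mostly with a low value. They report only what shows in the picture. A call takes as long as a camera call. They do not tell look-alikes from the thing itself.
- models.look_for(thing, camera): "point" ([column, row] as shares, 0 to 1, of the picture: columns of its width, rows of its height, amid what is visible of it).
- models.regions_of(thing, camera): "region" (480x640 bool, what is visible of it) and "point" ([column, row] as shares, 0 to 1, of the picture: columns of its width, rows of its height, amid what is visible of it).
- models.pinpoint(thing, camera): "point" ([column, row] as shares, 0 to 1, of the picture: columns of its width, rows of its height: a listed point, or the origin of a listed thing).
The state is a dict: "time": time; "joint_pos": joint angles; "qvel": joint speeds; "effort": joint torques, N m; "tool_pos": TCP position; "eef_rot": TCP orientation; "force": force on the tool from outside, world axes, zero at the start; "torque": the same for the moment, N m; "width": finger opening in mm.
Only numpy, scipy, OpenCV 4.12 (cv2) and the standard library are available. Lean on these libraries where they do the work, as an engineer would, in place of code of your own. Each camera call takes 0.05 s, during which the arm holds its last target. There are 200 camera calls.

TASK

Of the two identical small ink tins, one is full and one is nearly used up: find the full one by its weight and set it down gently, upright, on the pan of the scale. The other one stays on the worktop about where it stood, upright.

Things in the scene. Friction and masses are not known exactly. Their poses are not given: they have to be found in the camera images.
- tin_1: one of two outwardly identical closed round ink tins, the smaller kind here (others near are wider, or open): 58 mm across the lid, 56 mm below it, 40 mm tall (lid 25 to 40 mm up). Only weight tells which is full: the full one weighs 450 to 600 g, the nearly used-up one 85 to 135 g. Stands loose, upright on the worktop. Origin: centre of its underside; z up along its axis.
- tin_2: one of two outwardly identical closed round ink tins, the smaller kind here (others near are wider, or open): 58 mm across the lid, 56 mm below it, 40 mm tall (lid 25 to 40 mm up). Only weight tells which is full: the full one weighs 450 to 600 g, the nearly used-up one 85 to 135 g. Stands loose, upright on the worktop. Origin: centre of its underside; z up along its axis.
- pan_top (a point): centre of the flat top of the round aluminium pan (140 mm across, 132 mm inside a rim 3 mm high) of a grey spring scale, 130 x 130 mm, fixed on the worktop; z up. The empty pan's flat top is 56 mm above the worktop (z = 0), and this point sinks with the pan.
- scale_pan (a joint): how far the sprung pan has sunk, in m: 0 empty, stop at 0.014; straight down, about 1 mm per 0.5 N after a first 0.5 N, well damped. The full tin alone sinks it about 8 to 11 mm, the nearly used-up one 1 to 2 mm.
Things that resemble listed ones, but are neither listed nor needed, are in the scene too. Leave any green or purple look-alike of the tin_1 alone.

How it is judged (in metres and radians):
At the end, for the whole second after the job is handed in: One of the two tins stands upright (within 6 degrees) on the scale's pan, within 45 mm of its centre, at rest, and weighs it down by more than 6.5 mm, which the full one alone does; the other stands upright on the worktop within 60 mm of where it stood at the start, at rest (value of joint scale_pan above 0.0065 m and linear speed of each of tin_1, tin_2 below 0.02 m/s and angle between each of tin_1, tin_2's own z axis and vertical below 0.1 rad and ((horizontal distance between tin_1 and pan_top below 0.045 m and z of tin_1 in the frame of pan_top below 0.006 m and distance of tin_2 from where it was at the start of the episode below 0.06 m and height (world z) of tin_2 below 0.004 m) or (horizontal distance between tin_2 and pan_top below 0.045 m and z of tin_2 in the frame of pan_top below 0.006 m and distance of tin_1 from where it was at the start of the episode below 0.06 m and height (world z) of tin_1 below 0.004 m))); the robot touches nothing.
It fails at once if a tin was dropped or thrown rather than set down (moving faster than 0.7 m/s, as after a fall of 25 mm, out of the fingers) ((linear speed of tin_1 above 0.7 m/s and contact force between tin_1 and the fingers below 0.1 N) or (linear speed of tin_2 above 0.7 m/s and contact force between tin_2 and the fingers below 0.1 N)).
It also fails if it takes over 67 s, if anything falls off the work surface, if the arm or the gripper's body presses on something with over 40 N, if the wrist force passes 120 N, or if a joint passes its speed limit or range.

## Working session

There is one attempt and no reset: what is moved stays moved. The work goes in short steps, Python scripts to look and compute and a tool call to move; the robot and the scene stay as the last step left them, time stands still between calls to the robot, and variables do not carry over. Pictures are saved under pics/ and viewed, about 8 in all and at most 12, crops included, and the job is handed in when it is done.

Besides the shell and the picture viewer there is one more tool, called after "Call:" in YAML: its name, and indented under it one key for each argument. jog_arm: Moves the arm, as the interface text tells. Its arguments: {"type":"object","properties":{"deltas":{"type":"array"},"squeeze":{"type":"number"}},"required":["deltas"]}

```bash
mkdir -p pics
cat > h.py <<'E'
import numpy as np,cv2
from scipy.spatial.transform import Rotation as R
from workcell import get_state, vision, order, models, ctrl
def cam(f):
    fl=240/np.tan(np.radians(f["vertical_fov"])/2)
    return np.array([[fl,0,f["cx"]],[0,fl,f["cy"]],[0,0,1]]),np.array(f["D"],float)
def att(f):
    a=np.array(f["attitude"],float)
    return a if a.shape==(3,3) else R.from_quat(a).as_matrix()
def world(f,uv,depth=None,z=None):
    K,D=cam(f);p=cv2.undistortPoints(np.array([[uv]],float),K,D)[0,0]
    d=att(f)@np.array([p[0],-p[1],-1.]);o=np.array(f["position"],float)
    t=depth if depth is not None else (z-o[2])/d[2]
    return o+t*d
def cloud(f):
    K,D=cam(f);v,u=np.mgrid[:480,:640]
    p=cv2.undistortPoints(np.stack([u,v],-1).reshape(-1,1,2).astype(float),K,D)[:,0]
    d=np.c_[p[:,0],-p[:,1],-np.ones(len(p))]@att(f).T
    return (np.array(f["position"])+d*f["depth"].reshape(-1,1)).reshape(480,640,3)
E
python3 - <<'E'
from h import *
for c in("top","scene"):
    f=vision.grab_frame(c);cv2.imwrite(f"pics/{c}0.png",f["frame"][...,::-1]);P=cloud(f)
    print(c,f["position"],f["attitude"],f["D"])
    for t in("tin_1","pan_top"):
        for r in models.regions_of(t,c):
            m=r["region"]&(f["depth"]>0);q=P[m]
            zt=np.percentile(q[:,2],90);top=q[abs(q[:,2]-zt)<5]
            lo,hi=np.percentile(top,[2,98],axis=0)
            print(t,round(r["conf"],2),np.array(r["point"])*[640,480],m.sum(),"z",zt.round(),"mid",((lo+hi)/2).round(),"ext",(hi-lo).round(),"col",f["frame"][m].mean(0).round())
print(get_state())
E
```

```text
top [ 335.71771178 -207.66174934 1317.72154839] [-0.0620046   0.04723843  0.70968748 -0.70019114] [0.04424777 0.         0.         0.         0.        ]
tin_1 0.88 [501.632 283.584] 528 z 41.0 mid [ 439. -594.   39.] ext [52. 50.  7.] col [ 58. 192.  93.]
tin_1 0.87 [280.    270.192] 469 z 41.0 mid [478. -64.  40.] ext [50. 51.  7.] col [112. 226. 144.]
tin_1 0.87 [227.776 257.712] 510 z 41.0 mid [504.  54.  40.] ext [51. 52.  7.] col [195. 123. 217.]
tin_1 0.86 [329.728 231.024] 466 z 41.0 mid [ 573. -193.   39.] ext [52. 51.  7.] col [229. 227. 223.]
tin_1 0.84 [257.984 226.224] 458 z 41.0 mid [590. -14.  39.] ext [51. 49.  7.] col [225. 223. 219.]
tin_1 0.76 [353.728 271.92 ] 469 z 41.0 mid [ 469. -245.   40.] ext [51. 50.  7.] col [106. 226. 138.]
pan_top 0.96 [167.104 223.488] 2690 z 59.0 mid [595. 198.  57.] ext [127. 127.   7.] col [243. 243. 243.]
scene [   -4.68566984 -1077.58453208  1108.57461328] [ 0.36807091 -0.1055612  -0.23594173  0.89314732] [-0.03480244  0.          0.          0.          0.        ]
tin_1 0.82 [316.032 204.72 ] 316 z 42.0 mid [595. -17.  42.] ext 
[... 737 characters left out ...]
0. 123. 106.]
{'time': 0.3, 'joint_pos': array([-1.14890811,  0.321303  , -0.07008368,  1.45087421,  0.02259072,
        1.37079161, -0.05691099]), 'qvel': array([-0.00087129, -0.00348042,  0.00235991, -0.00275993,  0.00209314,
       -0.00080581, -0.00046799]), 'effort': array([-9.38312519e-05, -4.90525639e+01, -4.02676994e-01, -3.12216890e+01,
       -6.36080070e-02,  3.85942252e-02,  1.31527981e-04]), 'tool_pos': array([257.748044  , 596.54189812, 230.20139877]), 'eef_rot': array([ 2.02484795e-01,  9.79285362e-01, -2.93714489e-04, -3.27049786e-05]), 'force': array([-0.35483653,  0.16453494,  0.57500011]), 'torque': array([-0.00582588,  0.00891342,  0.02992506]), 'width': 87.2671022460825}
```

View pics/top0.png

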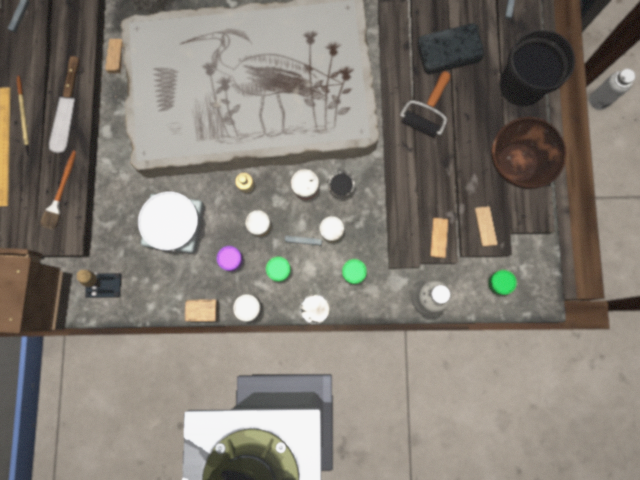

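View pics/scene0.png

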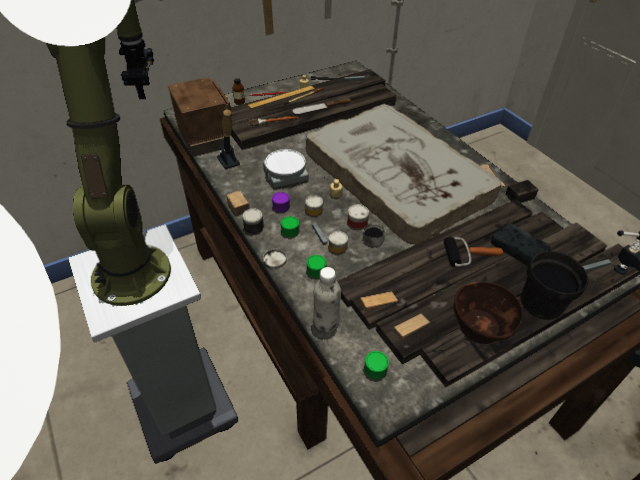

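Run:
```python
from h import *
for c in("top","scene"):
    f=vision.grab_frame(c);P=cloud(f)
    for n,(x,y) in {"A":(574,-194),"B":(592,-16),"pan":(596,196)}.items():
        q=P[(f["depth"]>0)&(np.hypot(P[...,0]-x,P[...,1]-y)<150)&(P[...,2]>12)&(P[...,2]<600)]
        print(c,n,"neighbours (10deg bin: min dist beyond 35, maxz)")
        d=q[:,:2]-[x,y];r=np.hypot(*d.T);a=(np.degrees(np.arctan2(d[:,1],d[:,0]))//20*20).astype(int)
        k=r>37
        print([(b,int(r[k&(a==b)].min()),int(q[k&(a==b),2].max())) for b in range(-180,180,20) if (k&(a==b)).sum()>5])
    h=P[(f["depth"]>0)];print("tall:",[(tuple(g*50),int(h[(h[:,:2]//50==g).all(1),2].max())) for g in np.unique(h[(h[:,2]>120)&(h[:,0]>250)&(abs(h[:,1])<450)][:,:2]//50,axis=0).astype(int)][:60])
```

```text
top A neighbours (10deg bin: min dist beyond 35, maxz)
[(-180, 90, 44), (-160, 88, 45), (-120, 136, 39), (-100, 133, 38), (-80, 135, 39), (-40, 84, 40), (-20, 81, 42), (0, 89, 51), (20, 95, 50), (40, 103, 49), (80, 94, 18), (100, 44, 39), (120, 38, 45)]
top B neighbours (10deg bin: min dist beyond 35, maxz)
[(-180, 96, 45), (-160, 96, 45), (-140, 75, 17), (-120, 71, 21), (-80, 123, 50), (-60, 113, 50), (-40, 126, 47), (-20, 146, 80), (0, 90, 67), (20, 89, 60), (60, 145, 35), (80, 142, 64), (120, 84, 45), (140, 83, 46)]
top pan neighbours (10deg bin: min dist beyond 35, maxz)
[(-180, 37, 65), (-160, 37, 62), (-140, 37, 61), (-120, 37, 64), (-100, 37, 63), (-80, 37, 64), (-60, 37, 61), (-40, 37, 86), (-20, 37, 89), (0, 37, 87), (20, 37, 85), (40, 37, 64), (60, 37, 61), (80, 37, 62), (100, 37, 60), (120, 38, 60), (140, 37, 62), (160, 37, 60)]
tall: [((np.int64(350), np.int64(-450)), 208), ((np.int64(350), np.int64(-400)), 205), ((np.int64(350), np.int64(400)), 193), ((np.int64(400), np.int64(-450)), 209), ((np.int64(400), np.int64(-400)), 205), ((np.int64(400), np.int64(250)), 242), ((n
[... 1187 characters left out ...]
350), np.int64(400)), 192), ((np.int64(400), np.int64(-450)), 210), ((np.int64(400), np.int64(-400)), 203), ((np.int64(400), np.int64(250)), 241), ((np.int64(400), np.int64(300)), 245), ((np.int64(400), np.int64(400)), 194), ((np.int64(450), np.int64(250)), 242), ((np.int64(450), np.int64(300)), 242), ((np.int64(450), np.int64(400)), 193), ((np.int64(500), np.int64(400)), 168), ((np.int64(2600), np.int64(250)), 130), ((np.int64(2600), np.int64(300)), 232), ((np.int64(2600), np.int64(350)), 207), ((np.int64(2600), np.int64(400)), 204), ((np.int64(2650), np.int64(250)), 137), ((np.int64(2650), np.int64(300)), 220), ((np.int64(2650), np.int64(350)), 223), ((np.int64(2650), np.int64(400)), 206)]
```

Top view: the two white-lidded small tins are at px (258,224) and (331,229), and the pan is at (168,221). The wide, open, green and purple tins are decoys. A tall press stands near (100,283), so I go over it. I'll fetch the tin nearer the pan first.

Call:
jog_arm:
  deltas: [0,0,37,0,87,0,0,74,0,87,0,0,110,0,87,19,-35,110,2,87,38,-70,110,4,87,57,-105,110,6,87,76,-140,110,8,87,95,-175,110,10,87,114,-210,110,12,87,133,-245,110,14,87,152,-280,110,16,87,171,-315,110,18,87]
  squeeze: 25

```text
time: 1.4
tool_pos: [429.3, 279.7, 340.8]
eef_rot: [0.046, 0.999, 0.0, 0.0]
force: [1.2, 1.0, -0.9]
width: 87.3
```

Call:
jog_arm:
  deltas: [18,-33,0,0,87,36,-66,0,0,87,54,-99,0,0,87,72,-131,0,0,87,90,-164,0,0,87,108,-197,-10,0,87,127,-230,-20,0,87,145,-263,-40,0,87,163,-295,-60,0,87,163,-295,-100,0,87,163,-295,-140,0,87,163,-295,-180,0,87]

```text
time: 2.4
tool_pos: [592.7, -16.4, 159.5]
eef_rot: [0.047, 0.999, 0.0, 0.001]
force: [0.8, -0.4, -0.5]
width: 87.2
```

Run:
```python
from h import *
print(get_state()["tool_pos"],get_state()["force"])
for c in("top","scene"):
    f=vision.grab_frame(c);P=cloud(f);cv2.imwrite(f"pics/{c}1.png",f["frame"][...,::-1])
    for r in models.regions_of("tin_1",c):
        q=P[r["region"]&(f["depth"]>0)];lo,hi=np.percentile(q,[2,98],axis=0);print(c,r["conf"],((lo+hi)/2).round())
```

```text
[592.66520693 -16.407824   159.53234652] [ 0.8429596  -0.35382651 -0.52813877]
top 0.93 [503.  49.  23.]
top 0.84 [475. -65.  23.]
top 0.78 [ 438. -595.   26.]
top 0.77 [ 467. -246.   37.]
top 0.56 [580. -17. 120.]
scene 0.95 [ 442. -595.   21.]
scene 0.92 [ 576. -195.   24.]
scene 0.86 [592. -17.  25.]
scene 0.81 [ 472. -247.   24.]
scene 0.62 [479. -65.  24.]
scene 0.51 [507.  52.  24.]
```

Call:
jog_arm:
  deltas: [0,0,-30,0,87,0,0,-60,0,87,0,0,-85,0,87,0,0,-105,0,87,0,0,-120,0,87,0,0,-132,0,87,0,0,-139,0,87,0,0,-139,0,80,0,0,-139,0,70,0,0,-139,0,62,0,0,-139,0,50,0,0,-139,0,50]

```text
time: 3.6
tool_pos: [593.1, -15.1, 23.4]
eef_rot: [0.046, 0.999, 0.0, 0.001]
force: [0.2, -0.2, -0.2]
width: 61.4
```

Call:
jog_arm:
  deltas: [0,0,0,0,50,0,0,0,0,50,0,0,0,0,50,0,0,3,0,50,0,0,8,0,50,0,0,14,0,50,0,0,20,0,50,0,0,20,0,50,0,0,20,0,50,0,0,20,0,50,0,0,20,0,50,0,0,20,0,50]

```text
time: 4.6
tool_pos: [592.8, -15.1, 43.0]
eef_rot: [0.046, 0.999, 0.0, 0.0]
force: [0.6, 0.2, -5.8]
width: 57.2
```

Run:
```python
from h import *
for i in range(4):
    s=get_state();print(s["time"],s["force"].round(2),s["tool_pos"].round(1),s["width"].round(1),s["qvel"].round(3).max());f=vision.grab_frame("scene")
cv2.imwrite("pics/s2.png",cv2.resize(f["frame"][130:290,220:440,::-1],None,fx=3,fy=3))
```

```text
Traceback (most recent call last):
AttributeError: 'float' object has no attribute 'round'
```

Run:
```python
from h import *
for i in range(4):
    s=get_state();print(s["time"],s["force"].round(2),s["tool_pos"].round(1),s["width"]);f=vision.grab_frame("scene")
cv2.imwrite("pics/s2.png",cv2.resize(f["frame"][130:290,220:440,::-1],None,fx=3,fy=3))
```

```text
4.6 [ 0.59  0.17 -5.84] [592.8 -15.1  43. ] 57.227563846285875
4.65 [ 0.15 -0.33 -5.09] [592.8 -15.1  43.1] 57.391874690915095
4.7 [-0.47 -0.57 -5.05] [592.9 -15.1  43.1] 57.210456130004
4.75 [ 0.37  0.31 -5.6 ] [593.  -15.2  43.1] 57.40761924509638
```

View pics/s2.png

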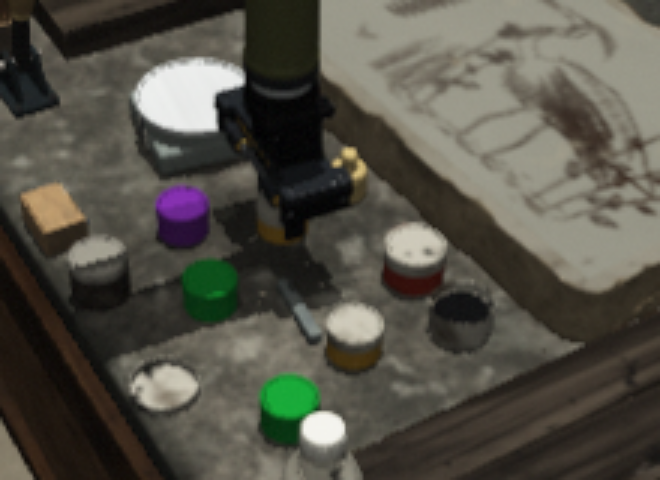

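The load reads about 5 N (about 500 g) and the picture shows the tin at (280,225) held clear of the table, so this is the full one. I'll carry it to the pan.

Call:
jog_arm:
  deltas: [0,0,20,0,50,0,0,50,0,50,0,0,80,0,50,0,15,97,0,50,1,45,97,0,50,1,80,97,0,50,2,115,97,0,50,2,150,97,0,50,3,180,97,0,50,3,200,97,0,50,3,211,97,0,50,3,211,97,0,50]

```text
time: 5.8
tool_pos: [595.1, 199.7, 139.7]
eef_rot: [0.043, 0.999, 0.001, 0.0]
force: [-0.5, 1.2, -5.9]
width: 57.1
```

Call:
jog_arm:
  deltas: [0,0,-10,0,50,0,0,-22,0,50,0,0,-34,0,50,0,0,-42,0,50,0,0,-48,0,50,0,0,-50,0,50,0,0,-50,0,50]

```text
time: 6.38
tool_pos: [594.8, 199.0, 88.8]
eef_rot: [0.044, 0.999, 0.0, -0.0]
force: [0.9, -0.1, -6.1]
width: 57.1
```

Run:
```python
from h import *
s=get_state();print(s["time"],s["force"].round(2),s["tool_pos"].round(1))
f=vision.grab_frame("scene")
cv2.imwrite("pics/s3.png",cv2.resize(f["frame"][90:250,200:400,::-1],None,fx=3,fy=3))
```

```text
6.3833 [ 0.88 -0.12 -6.15] [594.8 199.   88.8]
```

View pics/s3.png

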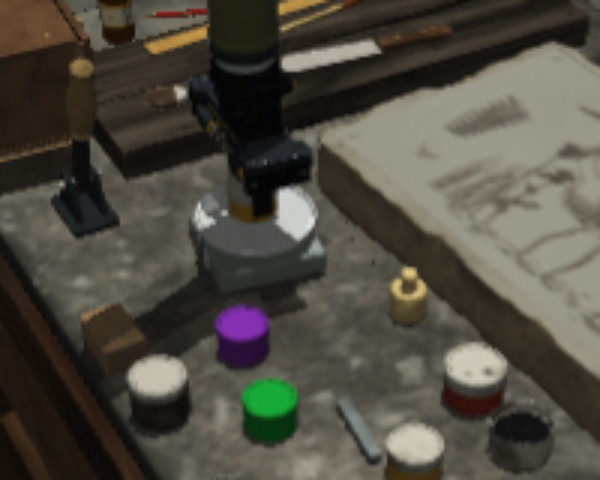

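The tin at px (252,215) hangs just above the pan, well centred. I'll lower it slowly until the pan carries it.

Call:
jog_arm:
  deltas: [0,0,-3,0,50,0,0,-6,0,50,0,0,-8,0,50,0,0,-10,0,50,0,0,-12,0,50,0,0,-14,0,50,0,0,-16,0,50,0,0,-17,0,50,0,0,-17,0,50,0,0,-17,0,50]

```text
time: 7.27
tool_pos: [595.3, 199.5, 72.9]
eef_rot: [0.043, 0.999, 0.001, 0.0]
force: [-1.1, -0.3, -1.6]
width: 56.9
```

Call:
jog_arm:
  deltas: [0,0,-1,0,50,0,0,-2,0,50,0,0,-2.5,0,50,0,0,-2.5,0,50,0,0,-2.5,0,50]

```text
time: 7.68
tool_pos: [595.3, 199.5, 70.5]
eef_rot: [0.043, 0.999, 0.001, 0.0]
force: [-1.6, -0.8, -0.1]
width: 57.3
```

Fully carried by the pan. I'll open slowly and retreat straight up.

Call:
jog_arm:
  deltas: [0,0,0,0,58,0,0,0,0,60,0,0,0,0,62,0,0,0,0,66,0,0,0,0,72,0,0,0,0,80,0,0,0,0,86,0,0,0,0,86,0,0,0,0,86]

```text
time: 8.43
tool_pos: [595.4, 199.5, 70.5]
eef_rot: [0.043, 0.999, 0.001, 0.0]
force: [0.9, 0.3, -0.6]
width: 84.2
```

Call:
jog_arm:
  deltas: [0,0,5,0,86,0,0,15,0,86,0,0,35,0,86,0,0,65,0,86,0,0,100,0,86,0,0,135,0,86,-20,-30,160,0,86,-40,-60,180,0,86,-60,-90,180,0,86,-80,-120,180,0,86,-100,-150,180,0,86,-100,-150,180,0,86]

```text
time: 9.43
tool_pos: [492.9, 42.1, 252.2]
eef_rot: [0.048, 0.999, 0.001, 0.0]
force: [1.6, -0.8, 0.2]
width: 85.6
```

Run:
```python
from h import *
print(get_state()["time"],get_state()["width"])
for c in("top","scene"):
    f=vision.grab_frame(c);P=cloud(f);v=f["depth"]>0
    cv2.imwrite(f"pics/{c}4.png",cv2.resize(f["frame"][80:280,140:400,::-1],None,fx=3,fy=3))
    for n,x,y in(("pan",596,196),("A",574,-194)):
        q=P[v&(np.hypot(P[...,0]-x,P[...,1]-y)<64)];q=q[q[:,2]<130]
        zt=np.median(q[q[:,2]>(75 if n=="pan" else 30)][:,2]);t=q[q[:,2]>zt-6]
        lo,hi=np.percentile(t,[2,98],axis=0)
        b=q[(np.hypot(q[:,0]-x,q[:,1]-y)>42)&(q[:,2]>35)]
        A=np.c_[t[:,:2]-t[:,:2].mean(0),np.ones(len(t))];co=np.linalg.lstsq(A,t[:,2],rcond=None)[0]
        print(c,n,"top",zt.round(1),"mid",((lo+hi)/2).round(1),"slope",co[:2].round(3),"pan z",np.median(b[:,2]).round(1) if len(b) else "")
```

```text
9.4333 85.59151090772906
  return _methods._mean(a, axis=axis, dtype=dtype,
  ret = ret.dtype.type(ret / rcount)
Traceback (most recent call last):
IndexError: index -1 is out of bounds for axis 0 with size 0
```

Run:
```python
from h import *
for c in("top","scene"):
    f=vision.grab_frame(c);P=cloud(f);v=f["depth"]>0
    cv2.imwrite(f"pics/{c}4.png",cv2.resize(f["frame"][80:280,140:400,::-1],None,fx=3,fy=3))
    for n,x,y in(("pan",596,196),("A",574,-194)):
        q=P[v&(np.hypot(P[...,0]-x,P[...,1]-y)<64)];q=q[q[:,2]<130]
        t=q[q[:,2]>(75 if n=="pan" else 30)]
        if len(t)<30: print(c,n,"hidden");continue
        zt=np.median(t[:,2]);t=t[t[:,2]>zt-5]
        lo,hi=np.percentile(t,[2,98],axis=0)
        b=q[(np.hypot(q[:,0]-x,q[:,1]-y)>42)&(q[:,2]>35)]
        A=np.c_[t[:,:2]-t[:,:2].mean(0),np.ones(len(t))];co=np.linalg.lstsq(A,t[:,2],rcond=None)[0]
        print(c,n,"top",zt,"mid",((lo+hi)/2).round(1),"slope",co[:2].round(3),"pan z",np.median(b[:,2]) if len(b) else "")
```

```text
top pan hidden
top A top 37.548361823260166 mid [ 573.3 -193.8   38.3] slope [0.    0.005] pan z 
scene pan top 82.59654023073665 mid [594.9 191.9  83.9] slope [0.003 0.017] pan z 46.047874401643185
scene A top 39.18858553563484 mid [ 576.6 -194.3   40. ] slope [0.01  0.017] pan z
```

View pics/scene4.png

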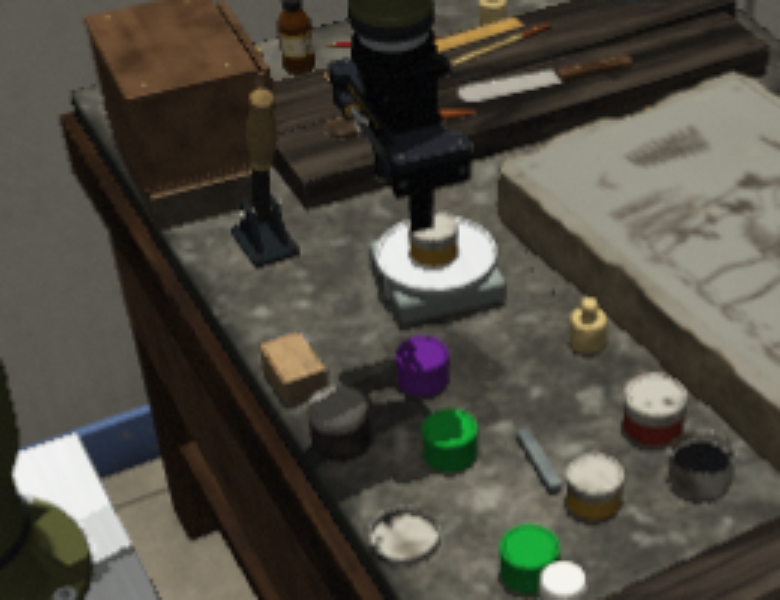

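The tin stands upright mid-pan at px (433,240). The pan has sunk about 10 mm, tin A is untouched at (595,485), and the gripper is clear in the air. I'll hand in.

Call:
jog_arm:
  deltas: [0,0,0,0,86,0,0,0,0,86,0,0,0,0,86,0,0,0,0,86,0,0,0,0,86,0,0,0,0,86]

```text
time: 10.08
tool_pos: [495.8, 50.0, 251.5]
eef_rot: [0.044, 0.999, 0.002, 0.001]
force: [-0.1, 0.8, -1.0]
width: 86.2
```

```bash
python3 -c "
from h import *
print(order.close_job())"
```

```text
the job is handed in; nothing more can be done
None
```

The full tin is standing upright on the scale's pan and the job is handed in, at about 10 s on the robot's clock.

- **Which tin is full:** I lifted the white-lidded tin nearer the scale. It pulled on the wrist with 5 to 6 N, about 0.5 to 0.6 kg. The nearly used-up tin would have read only about 1 N, so I did not lift the other one.
- **Placing:** I lowered it slowly until the pan carried its whole weight. I then opened the fingers and moved the gripper clear.
- **Last checks (scene camera):**
  - The pan top was at about 46 mm, which is about 10 mm down.
  - The tin's lid was level, about 4 mm off the pan's centre.
  - The other tin was level and within about 2 mm of where I first saw it.

The top camera could not confirm the tin on the pan, because the arm blocked its view. It did confirm the other tin's position. The arm drifted about 8 mm in mid-air while settling before hand-in and touched nothing.

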